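# Slide the top steel plate off the stack and lay it on the weld frame

### The job

Slide the top plate forward out of the feed tray, over its low front lip, until it lies with at least a third of its length hanging free, then pinch that free end and carry the plate to the weld frame. Lower it, still in the gripper, flat onto the frame's rail, centred across the rail and in line with it, and push it along until its end butts against the stop. Leave the two plates under it in the tray, never let the plate fall, and do not disturb the other things on the bench.

Things in the scene. Friction and masses are not known exactly. Their poses are not given: they have to be found in the camera images.
- plate_top_c (a point): Centre (half-way up) of the top plate of the stack: a plain flat steel blank 150 long (its x) x 60 wide (its y) x 6 mm thick (z), 0.3 to 0.55 kg. It starts in the feed tray, loose on two equal plates, long side along the tray's x; its centre is then 75 mm above the bench
- plate_mid_c (a point): Centre (half-way up) of the second plate, same size, directly under the top plate; it stays in the tray
- plate_low_c (a point): Centre (half-way up) of the lowest plate, same size, on the tray's deck; it stays in the tray
- tray: Feed tray fixed to the bench, dark steel; origin at the bench under the centre of its plate bed; x along the plates, front at -x. Deck 60 mm above the bench, 84 mm wide in y, from x = -82 to +76 mm. Two side cheeks, x = -75 to +75 mm, 64 mm apart, rise to 76.5 mm above the bench (1.5 mm below the top plate's top), so plates in the tray cannot be gripped by their sides
- tray_lip (a point): Middle of the top of the tray's front lip, at x = -79 mm of the tray, 70 mm above the bench. The lip is 6 mm thick and holds back the lower two plates; the top plate (underside 72 mm up) passes over it towards -x. Ahead of it is free air down to the bench. A plate whose centre gets more than about 74 mm ahead of the tray's origin tips off
- tray_rear (a point): Middle of the tray's rear end, at x = +75 mm of the tray, 75 mm above the bench. This end is open: a closed fingertip can push the top plate's rear edge, about here, towards -x and follow it between the cheeks. Dragging the plate from its top by friction is possible too
- frame: Weld frame fixed to the bench, rust-brown box section; origin at the bench under where the plate's centre belongs; x along the rail towards the stop. Rail 40 mm wide in y, top 60 mm above the bench, from x = -50 to +120 mm. Two cross feet 20 mm high, 130 mm long in y, 30 mm wide in x, at x = -15 and +100 mm. The plate, once home, sticks out 10 mm on each side and 25 mm past the near (-x) end
- stop_face (a point): Middle of the end stop's face (it looks to the frame's -x), at x = +75 mm of the frame, 75 mm above the bench. The stop is a dark upright 70 mm wide in y, standing on the rail from 60 to 90 mm above the bench
- rail_home (a point): Point on the rail's top face, on its centre line, where the middle of the plate's underside belongs (75 mm before the stop's face); axes as the frame's
- can: Bystander: upright grey spray can, 64 mm diameter, 170 mm tall, standing between tray and frame; origin under its centre
- disc: Bystander: grinding disc lying flat, 125 mm diameter, 7 mm thick; origin under its centre
- hammer: Bystander: hammer 260 mm long lying on the bench, less than 30 mm high; origin under its middle, x along it from handle to head
- brush: Bystander: brush 240 mm long lying on the bench, less than 30 mm high; origin under its middle, x along it from handle to head
- angle: Bystander: offcut of angle iron 160 mm long, 50 mm wide and high; origin under its centre
- tube: Bystander: offcut of 50 mm square tube, 140 mm long, lying; origin under its centre
- magnet: Bystander: welding magnet of two crossed 90 mm bars, 22 mm high, lying flat; origin under its centre
Mind the look-alikes: they are no part of the job. Leave any black or purple look-alike of the part that bears plate_top_c alone.

How it is judged (in metres and radians):
On the way, in this order (a step that is already met when the one before it is completed fails the run):
1. the top plate lies flat, still resting on the stack, slid forward so that its centre is at least 45 mm ahead of the tray's origin (over 38 mm beyond the lip) while the plate stays between the cheeks (x of plate_top_c in the frame of tray between -0.08 and -0.045 m and y of plate_top_c in the frame of tray between -0.01 and 0.01 m and z of plate_top_c in the frame of tray between 0.07 and 0.08 m and angle between plate_top_c's own z axis and vertical below 0.06 rad), for 0.2 s.
2. the plate, still in the gripper, is lowered over the rail to within about 12 mm of its top (contact force between the fingers and plate_top above 1 N and horizontal distance between plate_top_c and rail_home below 0.07 m and z of plate_top_c in the frame of frame below 0.076 m), for 0.1 s.
At the end, for the whole second after the job is handed in: The top plate lies flat and at rest on the rail, its end against the stop (gap under 4 mm), centred across the rail within 7 mm and in line with it within 0.1 rad; the two lower plates are within 15 mm and the bystanders within 30 mm of where they began (x of plate_top_c in the frame of rail_home between -0.004 and 0.004 m and y of plate_top_c in the frame of rail_home between -0.007 and 0.007 m and z of plate_top_c in the frame of rail_home between 0 and 0.006 m and angle between plate_top_c's own z axis and vertical below 0.06 rad and angle between the x axis of plate_top_c and the x axis of rail_home, either way round below 0.1 rad and linear speed of plate_top below 0.02 m/s and distance of each of plate_mid_c, plate_low_c from where it was at the start of the episode below 0.015 m and distance of each of can, disc, hammer, brush, angle, tube, magnet from where it was at the start of the episode below 0.03 m); the robot touches nothing.
It fails at once if the top plate falls or is put down on the bench (height (world z) of plate_top_c below 0.045 m).
It fails at once if a lower plate is moved by more than 15 mm (distance of any of plate_mid_c, plate_low_c from where it was at the start of the episode above 0.015 m).
It fails at once if a bystander is moved by more than 30 mm (distance of any of can, disc, hammer, brush, angle, tube, magnet from where it was at the start of the episode above 0.03 m).
It also fails if it takes over 72 s, if anything falls off the work surface, if the arm or the gripper's body presses on something with over 40 N, if the wrist force passes 120 N, or if a joint passes its speed limit or range.

### The arm

A 6-joint arm with a two-finger parallel gripper is mounted at the origin on the work surface. World frame = base frame: x ahead of the robot, y to its left, z up, the work surface at z = 0. Lengths are in mm, angles in rad, forces in N, time in s.
With the tool pointing down it reaches from about 275 to 1000 mm from the base axis. Payload 8.4 kg.
Tool frame: the origin (TCP) lies midway between the tips of the shut fingers; the grasp point (between the pads) lies 19 mm behind it; z points along the fingers, y is the direction in which the jaws open and shut (so a half turn about z gives the same grasp; the last joint's range is limited). The gripper opens to 85 mm and grips with 20 to 120 N. Pads are 22 mm wide; open, the fingers measure 114 mm over their backs; the gripper's body (76 mm by 85 mm) begins 54 mm behind the grasp point. The pads swing forward as they close: fully open they stand 13 mm farther back than shut.
Start: joints at [-1.339, 0.353, 1.633, -0, 1.155, -0.002], TCP at [144.796, -607.998, 231.281] pointing down, gripper open.
Joint ranges: [-2.63, 2.63], [-0.92, 2.1], [0.06, 2.66], [-1.3, 4.44], [0, 2.69], [-3.02, 3.02]. Speed limits (rad/s): [2.22, 2.22, 2.79, 3.14, 3.14, 3.14].

### API

Orientations are given as [roll, pitch, yaw] about the fixed x, y, z axes, in that order (R = Rz(yaw) Ry(pitch) Rx(roll)).
In Python, from rig import r gives the robot as it stands. The module is installed in compiled form; this text tells all that it offers.
- The arm moves only by the tool drive_tool, never from a script. Its argument "moves" is a list of rows, each a list of 3 entries, a list of its own where there are three numbers: the closure, from 0 (fully open) to 1 (shut), then the shift along the tool's x, y, z in cm, then the turn about the tool's z in degrees. In form: [[claw, [dx, dy, dz], roll], ...]. A call has 1 to 12 rows; each row is the pose to reach, as a shift and turn from the pose measured when the call began, along the tool's axes at that moment; what a row does not reach only later rows make up. A row lasts 1/8 s, in which the tool goes at most 62.5 mm and 10.7 degrees, less where a joint would pass 70% of its speed; a pose out of reach is approached as far as the arm can. A call with a gripper value outside its range is refused whole. The fingers move at their own pace and stop on an object; "grip_force" is the grip in N (left out, the last holds). Time passes only in rows, so rows that repeat a pose let the fingers close. It gives the time, the measured TCP pose, the force and the opening at its end, in the units of the state.
- r.sense(): the state, without advancing time (a new reading comes with each control period).
- r.grab_frame(name): name is "scene" or "top" or "wrist"; returns a dict with "color" (420x560x3 uint8, red, green, blue), "fx", "fy", "cx", "cy" (pixels), "pose" (4x4, takes a point from camera to world coordinates); the wrist camera has in their place "hand_eye" (4x4, takes a point from camera to tool coordinates, whose origin is the TCP and whose axes are the flange's). Camera axes: x right, y up, looking along -z (the intrinsics and any distortion apply to the point x, -y, -z); pixel columns grow to the right and rows downward; lengths in mm; the calibration is good to about 2 mm. A picture is of the moment at which its call begins: read the wrist's pose just before it. There is no depth.
- r.sign_off(): hands the job in, once; it reports no verdict.
Trained networks look in the newest picture that a camera, given by its name, has taken for a name from the list of things; names that differ only in an ending like _2 or _b are one class to them, and where a whole thing is asked for, a point or a joint stands for the part that bears it (a point fixed in the world has none). Each returns a list of dicts, best first, with "score" (0 to 1); they miss things now and then, are a little off and sometimes report something else, mostly with a low value. They report only what shows in the picture. A call takes as long as a camera call. They do not tell look-alikes from the thing itself.
- r.outline_of(thing, camera): "mask" (420x560 bool, what is visible of it) and "at" ([column, row] in pixels, amid what is visible of it).
- r.spot_point(thing, camera): "at" ([column, row] in pixels: a listed point, or the origin of a listed thing).
The state is a dict: "clock": time; "qpos": joint angles; "qvel": joint speeds; "joint_efforts": joint torques, N m; "eef_pos": TCP position; "tcp_rot": TCP orientation; "contact_force": force on the tool from outside, world axes, zero at the start; "wrist_torque": the same for the moment, N m; "opening": opening from 0.0 (shut) to 1.0 (fully open).
Only numpy, scipy, OpenCV 4.12 (cv2) and the standard library are available. Lean on these libraries where they do the work, as an engineer would, in place of code of your own. Each camera call takes 0.05 s, during which the arm holds its last target.

## Working session

There is one attempt and no reset: what is moved stays moved. The work goes in short steps, Python scripts to look and compute and a tool call to move; the robot and the scene stay as the last step left them, time stands still between calls to the robot, and variables do not carry over. Pictures are saved under pics/ and viewed, and the job is handed in when it is done.

Besides the shell and the picture viewer there is one more tool, called after ">>>" as name(argument=value, ...) on one line, values as JSON. drive_tool: Moves the arm, as the interface text tells. Its arguments: {"type":"object","properties":{"moves":{"type":"array"},"grip_force":{"type":"number"}},"required":["moves"]}

```bash
mkdir -p pics; cat > h.py <<'E'
import numpy as np,cv2
from rig import r
def save(n,f):cv2.imwrite('pics/'+n+'.png',f['color'][:,:,::-1])
E
python3 - <<'E'
from h import *
np.set_printoptions(precision=3,suppress=True)
print(r.sense())
for c in ['scene','top','wrist']:
    f=r.grab_frame(c);save(c+'0',f);print(c,{k:v for k,v in f.items() if k!='color'})
E
```

```text
{'clock': 0.0, 'qpos': array([-1.339,  0.354,  1.634,  0.   ,  1.155, -0.002]), 'qvel': array([ 0.   , -0.001, -0.   , -0.002,  0.   , -0.   ]), 'joint_efforts': array([  0.001, -60.524, -34.207,  -0.   ,   0.009,  -0.   ]), 'eef_pos': array([ 144.69 , -607.541,  230.561]), 'tcp_rot': array([-3.14 , -0.   ,  0.234]), 'contact_force': array([-0.225,  0.381,  0.055]), 'wrist_torque': array([-0.019, -0.022,  0.021]), 'opening': 0.9998754438503481}
scene {'fx': 443.66980650346363, 'fy': 443.66980650346363, 'cx': 277.61247999539546, 'cy': 208.19922014795443, 'pose': array([[  -0.8  ,   -0.502,    0.329,  967.472],
       [   0.6  ,   -0.658,    0.455,  601.296],
       [  -0.012,    0.561,    0.828, 1187.175],
       [   0.   ,    0.   ,    0.   ,    1.   ]])}
top {'fx': 411.23050526253985, 'fy': 411.23050526253985, 'cx': 282.3644354983844, 'cy': 202.42904211453222, 'pose': array([[   0.009,    0.989,   -0.149,  323.305],
       [  -1.   ,    0.012,    0.021,   19.497],
       [   0.023,    0.149,    0.989, 1260.464],
       [   0.   ,    0.   ,    0.   ,    1.   ]])}
wrist {'fx': 349.668764251281, 'fy': 349.668764251281, 'cx': 285.5241572508289, 'cy': 214.20158415034072, 'hand_eye': array([[  -0.   ,    0.951,    0.309,   80.263],
       [   1.   ,    0.   ,   -0.   ,    0.668],
       [  -0.   ,    0.309,   -0.951, -142.691],
       [   0.   ,    0.   ,    0.   ,    1.   ]])}
```

View pics/scene0.png

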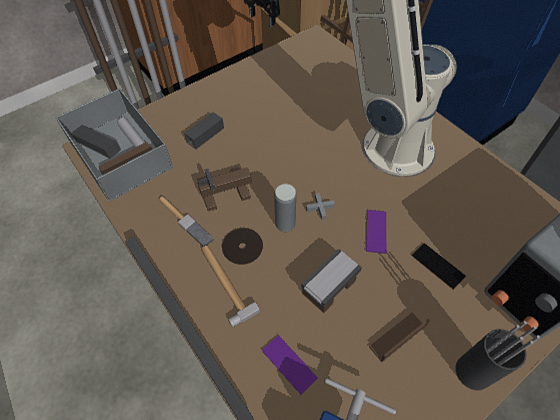

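View pics/top0.png

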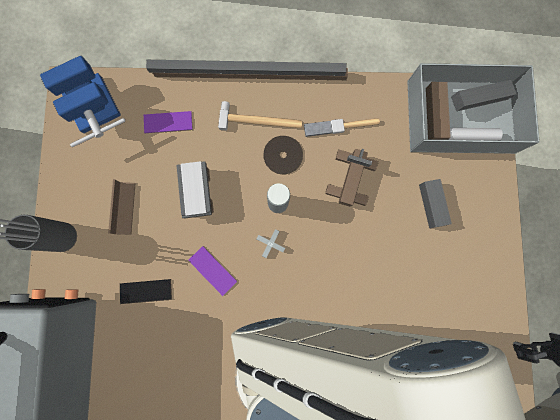

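```bash
cat >> h.py <<'E'
np.set_printoptions(precision=2,suppress=True)
def ray(f,px,T=None):
    T=f['pose'] if T is None else T
    d=np.array([(px[0]-f['cx'])/f['fx'],-(px[1]-f['cy'])/f['fy'],-1.])
    return T[:3,3],T[:3,:3]@d
def atz(f,px,z,T=None):
    o,d=ray(f,px,T); return o+d*(z-o[2])/d[2]
def proj(f,P,T=None):
    T=f['pose'] if T is None else T
    p=T[:3,:3].T@(np.asarray(P,float)-T[:3,3])
    return np.array([f['cx']+f['fx']*p[0]/-p[2], f['cy']-f['fy']*p[1]/-p[2]])
E
python3 - <<'E'
from h import *
Z=dict(plate_top_c=75,plate_mid_c=69,tray=0,tray_lip=70,tray_rear=75,frame=0,stop_face=75,rail_home=60,can=0,disc=0,hammer=0,brush=0,angle=0,tube=0,magnet=0)
for c in ['top','scene']:
    f=r.grab_frame(c)
    for n,z in Z.items():
        for q in r.spot_point(n,c)[:3]:
            print(c,n,round(q['score'],2),np.array(q['at']),atz(f,q['at'],z)[:2])
E
```

```text
top plate_top_c 0.86 [166.5 121.8] [741.28 342.46]
top plate_top_c 0.8 [144.6 288.8] [252.33 378.78]
top plate_top_c 0.69 [193.3 186.8] [545.08 254.74]
top plate_mid_c 0.55 [276.4 201.7] [505.02  11.74]
top tray 0.83 [194.8 194.7] [534.33 263.98]
top tray_lip 0.94 [196.6 216.4] [458.89 242.62]
top tray_rear 0.88 [190.3 161.8] [619.81 266.61]
top tray_rear 0.41 [277.1 203.1] [500.01   9.69]
top frame 0.82 [344.6 192.5] [ 547.24 -201.32]
top frame 0.45 [278.4 204.8] [505.91   4.99]
top stop_face 0.32 [191.7 185.8] [547.99 259.51]
top rail_home 0.68 [350.2 189.3] [ 546.48 -207.68]
top can 0.88 [279.7 205.2] [504.71   0.95]
top disc 0.94 [284.3 157.8] [655.83 -12.05]
top hammer 0.91 [261.7 123.6] [766.88  60.96]
top brush 0.63 [339.8 127.9] [ 756.78 -188.78]
top angle 0.78 [124.9 210.5] [482.51 475.21]
top tube 0.71 [430.6 208.1] [ 501.31 -469.91]
top tube 0.67 [189.6 166. ] [625.07 283.85]
top tube 0.49 [268.  243.5] [386.18  35.49]
top magnet 0.51 [269.5 243.8] [385.32  30.9 ]
top magnet 0.27 [196.3 215.4] [469.94 256.79]
scene plate_top_c 0.91 [329.6 273.8] [542.41 250.81]
scene plate
[... 510 characters left out ...]
11.8 180.3] [ 627.18 -222.28]
scene rail_home 0.69 [232.9 173.1] [ 552.23 -216.78]
scene rail_home 0.23 [179.8 219.1] [ 778.95 -166.18]
scene can 0.65 [284.1 221.9] [510.63   2.97]
scene can 0.58 [203.8 133.2] [ 511.39 -480.87]
scene can 0.52 [232.2 174.7] [ 535.9  -255.96]
scene disc 0.87 [246.5 243.2] [649.49  -5.43]
scene hammer 0.57 [225.2 281.2] [771.13  61.58]
scene brush 0.63 [180.9 223.3] [ 774.06 -191.06]
scene brush 0.46 [349.2 257.2] [431.25 221.08]
scene angle 0.57 [398.4 339.8] [493.75 486.48]
scene angle 0.26 [347.3 257.8] [437.13 219.14]
scene tube 0.89 [204.7 136.3] [ 516.88 -465.66]
scene tube 0.41 [234.7 187. ] [ 558.3 -207.1]
scene magnet 0.72 [322.3 207.1] [377.99  32.78]
```

```bash
python3 - <<'E'
from h import *
t=r.grab_frame('top');s=r.grab_frame('scene')
def crop(f,x,y,w,h,k):return cv2.resize(f['color'][y:y+h,x:x+w,::-1],None,fx=k,fy=k,interpolation=cv2.INTER_CUBIC)
cv2.imwrite('pics/c1.png',np.hstack([crop(t,165,145,80,80,5),crop(s,295,240,80,80,5)]))
cv2.imwrite('pics/c2.png',np.hstack([crop(t,320,135,80,80,5),crop(s,185,145,80,80,5)]))
E
```

```text
(no output)
```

View pics/c1.png

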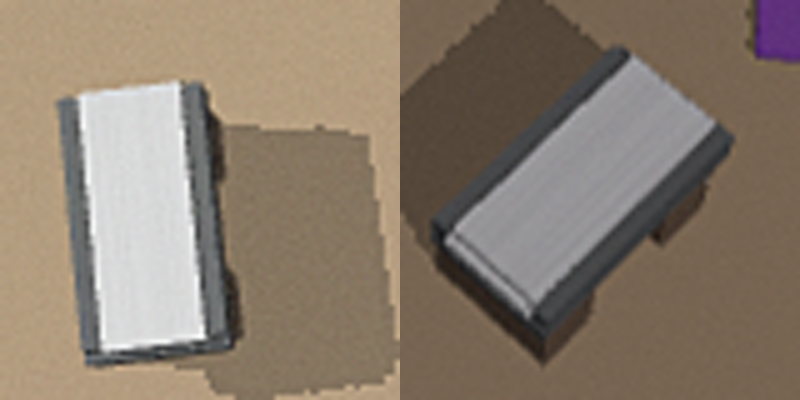

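View pics/c2.png

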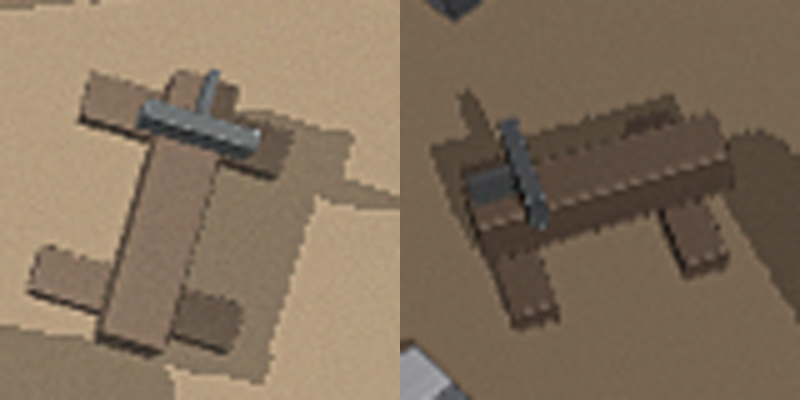

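```bash
python3 - <<'E'
from h import *
t=r.grab_frame('top');s=r.grab_frame('scene')
def C(f,x0,y0,pts,z):return np.array([atz(f,(x0+(a+.0)/5,y0+b/5.),z)[:2] for a,b in pts])
def rep(n,P):
    c=P.mean(0);e=(P[0]+P[1])/2-(P[2]+P[3])/2
    e2=(P[0]+P[3])/2-(P[1]+P[2])/2
    print(n,P.tolist(),'c',c,'len',np.linalg.norm(e),'yaw',np.degrees(np.arctan2(e[1],e[0])),'w',np.linalg.norm(e2),'perpyaw',np.degrees(np.arctan2(-e2[0],e2[1])))
rep('plate top',C(t,165,145,[(80,95),(180,83),(208,340),(102,352)],78))
rep('plate scn',C(s,295,240,[(535-400,305),(455-400,238),(630-400,55),(715-400,127)],78))
# rail: far-left, far-right (at stop), near-right, near-left
rep('rail top',C(t,320,135,[(150,140),(217,155),(162,345),(98,332)],60))
rep('rail scn',C(s,185,145,[(545-400,210),(530-400,160),(712-400,115),(730-400,155)],60))
for nm,f,n,off in [('t',t,'top',0),('s',s,'scene',0)]:
    pass
E
```

```text
plate top [[612.042561695516, 292.847886981101], [620.1242175674511, 234.71428002913186], [468.1758151855546, 212.79608693933375], [460.5014760798377, 273.34479404516196]] c [540.21 253.43] len 153.15155260481038 yaw 7.771904230711531 w 59.861805535436055 perpyaw 7.562237526926572
plate scn [[611.0123104236924, 299.6449033133539], [620.6975767837577, 244.42364069275544], [471.6646989218085, 217.34431119785052], [464.2610201807364, 279.8226117783932]] c [541.91 260.31] len 149.73980445821672 yaw 9.010206066382452 w 59.4668378644962 perpyaw 8.261118346240332
rail top [[626.8701309432715, -208.33911998004442], [618.2025269743103, -248.64231828193374], [502.2930935424605, -213.52811010150756], [509.61543397935907, -175.57019982586093]] c [ 564.25 -211.52] len 121.42243492833721 yaw -16.232328120900466 w 39.93895165714591 perpyaw -11.547474682817645
rail scn [[631.367540871678, -206.25564107904745], [617.4662722889466, -246.41214282506405], [502.62319383962165, -205.6874574021682], [512.3314167342583, -171.20198142906963]] c [ 565.95 -207.39] len 122.92461001015533 yaw -17.95265319569486 w 39.14343152318406 perpyaw -17.552326224122247
```

```bash
cat >> h.py <<'E'
from scipy.spatial.transform import Rotation as Ro
def tool(st=None):
    st=st or r.sense(); T=np.eye(4);T[:3,:3]=Ro.from_euler('xyz',st['tcp_rot']).as_matrix();T[:3,3]=st['eef_pos'];return T
def goto(x,y,z,yawdeg):
    T=tool();d=T[:3,:3].T@(np.array([x,y,z])-T[:3,3])
    yaw=np.degrees(r.sense()['tcp_rot'][2]); print('pos',T[:3,3],'rot',r.sense()['tcp_rot'],'delta cm',d/10,'roll',-(yawdeg-yaw))
def wrist(n):
    T=tool();f=r.grab_frame('wrist');save(n,f);return f,T@f['hand_eye']
E
python3 -c "
from h import *
goto(554,-207,231,-17)"
```

```text
pos [ 144.76 -608.01  231.3 ] rot [3.14 0.   0.23] delta cm [ 49.1  -29.53   0.03] roll 30.392773120584106
```

>>> drive_tool(moves=[[0.0, [3, -2, 0], 2], [0.0, [7, -4.5, 0], 5], [0.0, [12, -7.5, 0], 8], [0.0, [17, -10.5, 0], 11], [0.0, [22, -13.5, 0], 14], [0.0, [27, -16.5, 0], 17], [0.0, [32, -19.5, 0], 20], [0.0, [37, -22.5, 0], 23], [0.0, [42, -25.5, 0], 26], [0.0, [46, -28, 0], 29], [0.0, [49, -29.5, 0], 30.4], [0.0, [49, -29.5, 0], 30.4]], grip_force=100)

```text
clock: 3.45
eef_pos: [554.6, -205.9, 231.2]
tcp_rot: [-3.141, -0.0, -0.294]
contact_force: [0.5, -0.4, -0.8]
opening: 0.999
```

```bash
python3 - <<'E'
from h import *
print(r.sense()['eef_pos'],r.sense()['tcp_rot'])
f,T=wrist('w1')
for n,z in dict(frame=0,stop_face=75,rail_home=60).items():
    for q in r.spot_point(n,'wrist')[:2]: print(n,q['score'],q['at'],atz(f,q['at'],z,T))
E
```

```text
[ 554.62 -205.95  231.19] [-3.14 -0.   -0.29]
frame 0.87 [290.2, 178.4] [ 553.34 -210.93    0.  ]
stop_face 0.68 [288.6, 110.6] [ 623.59 -229.54   75.  ]
rail_home 0.7 [289.0, 191.4] [ 554.5  -209.31   60.  ]
```

View pics/w1.png

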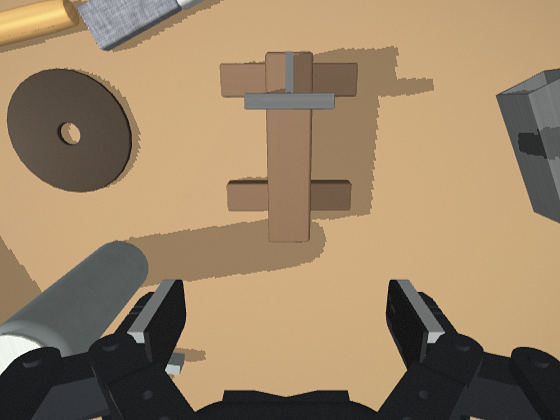

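```bash
python3 - <<'E'
from h import *
im=cv2.imread('pics/w1.png')
cv2.imwrite('pics/c3.png',cv2.resize(im[80:260,225:355],None,fx=4,fy=3.3,interpolation=cv2.INTER_CUBIC))
g=cv2.cvtColor(im,cv2.COLOR_BGR2GRAY).astype(float)
for row in range(120,240,15):
    d=np.gradient(cv2.GaussianBlur(g,(1,5),0)[row]); print(row,[(c,round(d[c],0)) for c in range(255,325) if abs(d[c])>7])
d=np.gradient(g[:,275:300].mean(1)); print([(i,round(d[i])) for i in range(85,250) if abs(d[i])>4])
E
```

```text
120 [(265, np.float64(-25.0)), (266, np.float64(-29.0)), (309, np.float64(-18.0)), (310, np.float64(-23.0)), (311, np.float64(18.0)), (312, np.float64(29.0))]
135 [(265, np.float64(-11.0)), (266, np.float64(-32.0)), (267, np.float64(-15.0)), (308, np.float64(-8.0)), (309, np.float64(-21.0)), (310, np.float64(-18.0)), (311, np.float64(21.0)), (312, np.float64(26.0))]
150 [(266, np.float64(-38.0)), (267, np.float64(-29.0)), (268, np.float64(14.0)), (308, np.float64(-12.0)), (309, np.float64(-20.0)), (310, np.float64(-8.0)), (311, np.float64(22.0)), (312, np.float64(20.0))]
165 [(266, np.float64(-33.0)), (267, np.float64(-29.0)), (268, np.float64(8.0)), (308, np.float64(-14.0)), (309, np.float64(-22.0)), (311, np.float64(25.0)), (312, np.float64(10.0))]
180 [(267, np.float64(22.0)), (268, np.float64(27.0)), (308, np.float64(-16.0)), (309, np.float64(-20.0)), (310, np.float64(-11.0))]
195 [(267, np.float64(-7.0)), (269, np.float64(8.0)), (307, np.float64(-8.0)), (308, np.float64(-18.0)), (309, np.float64(-21.0)), (311, np.float64(12.0))]
210 [(263, np.float64(7.0)), (264, np.float64(7.0)), (267, np.float64(-20.0)), (268, np.float64(-11.0)), (269, np.float64(10.0)), (307, np.float64(-9.0)), (308, np.float64(-19.0)), (309, np.float64(-14.0)), (310, np.float64(11.0)), (311, np.float64(15.0))]
225 [(267, np.float64(-11.0)), (269, np.float64(10.0)), (307, np.float64(-12.0)), (308, np.float64(-23.0)), (310, np.float64(27.0)), (311, np.float64(10.0)), (318, np.float64(14.0)), (319, np.float64(23.0)), (320, np.float64(7.0))]
[(88, -5), (89, -6), (91, -5), (93, 14), (94, 12), (107, -5), (108, -6), (109, 10), (110, 10), (240, -7), (242, 9), (243, 7)]
```

View pics/c3.png

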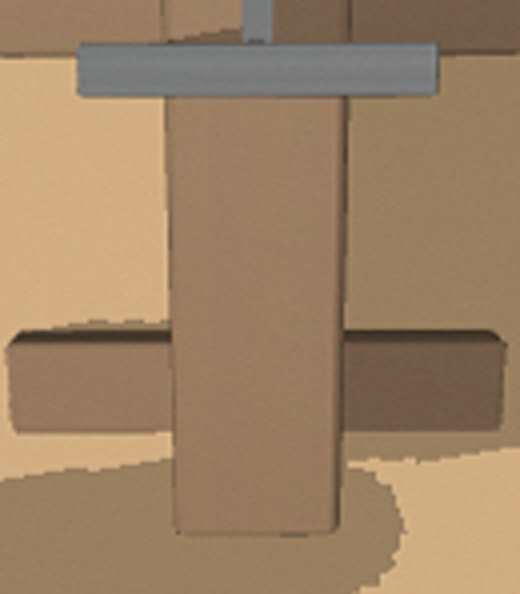

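```bash
python3 - <<'E'
from h import *
f=r.grab_frame('wrist');T=tool()@f['hand_eye']
A=lambda c,w,z:atz(f,(c,w),z,T)[:2]
a,b=A(266.5,130,60),A(309.8,130,60);c,d=A(268.2,225,60),A(308.5,225,60)
far=(a+b)/2;near=(c+d)/2;v=far-near
print('rail w',np.linalg.norm(a-b),np.linalg.norm(c-d),'yaw',np.degrees(np.arctan2(v[1],v[0])))
end=A(288.3,240.5,60);st=A(289,108.5,90);st2=A(289,108.5,60)
print('end',end,'stop@90',st,np.linalg.norm(st-end),'@60',st2,np.linalg.norm(st2-end))
s1,s2=A(244.5,108.5,90),A(334.5,108.5,90);print('stop',s1,s2,np.linalg.norm(s1-s2),'perp yaw',np.degrees(np.arctan2(-(s1-s2)[0],(s1-s2)[1])),(s1+s2)/2)
E
```

```text
rail w 37.916120596091936 38.4331690362441 yaw -16.809704342885734
end [ 505.44 -196.77] stop@90 [ 622.94 -232.85] 122.91258508123907 @60 [ 622.27 -232.96] 122.30252422642758
stop [ 633.09 -199.77] [ 612.55 -266.67] 69.9843901448586 perp yaw -17.066926011685585 [ 622.82 -233.22]
```

```bash
python3 -c "
from h import *
goto(541,255,231,8)"
```

```text
pos [ 552.35 -208.25  231.32] rot [ 3.14  0.   -0.3 ] delta cm [-14.67 -43.95   0.03] roll -25.056088700961173
```

```bash
cat > fr.py <<'E'
from h import *
def rail(f,T,rows,near,stop,cL=(255,280),cR=(295,325)):
    pass
E
python3 - <<'E'
from h import *
print(r.sense()['eef_pos'],r.sense()['tcp_rot'],r.sense()['qvel'])
f,T=wrist('w2');print(r.sense()['eef_pos'],r.sense()['tcp_rot'])
g=cv2.cvtColor(f['color'],cv2.COLOR_RGB2GRAY).astype(float)
for row in (130,150,170,195,225):
    d=np.gradient(g[row]); print(row,[(c,round(d[c])) for c in range(245,335) if abs(d[c])>7])
d=np.gradient(g[:,275:300].mean(1)); print([(i,round(d[i])) for i in range(85,250) if abs(d[i])>4])
d=np.gradient(g[95:106].mean(0));print([(i,round(d[i])) for i in range(230,350) if abs(d[i])>15])
E
```

```text
[ 552.35 -208.25  231.32] [ 3.14  0.   -0.3 ] [-0. -0. -0.  0. -0.  0.]
[ 552.44 -208.26  231.35] [ 3.14  0.   -0.3 ]
130 [(262, -39), (263, -30), (264, 15), (305, -13), (306, -20), (308, 24), (309, 10)]
150 [(262, -23), (263, -30), (305, -16), (306, -22), (307, 18), (308, 28)]
170 [(263, -30), (264, -29), (305, -20), (306, -16), (307, 20), (308, 24)]
195 [(265, 8), (304, -10), (305, -20), (306, -16), (308, 10)]
225 [(304, -12), (305, -21), (307, 26), (308, 8), (316, 20), (317, 19), (318, -23), (320, 27)]
[(91, 12), (92, 6), (105, -8), (106, -6), (107, 12), (108, 11), (240, 5)]
[(239, -20), (240, -27), (331, 17)]
```

```bash
python3 - <<'E'
from h import *
T0=tool();f=r.grab_frame('wrist');T=T0@f['hand_eye']
A=lambda c,w,z:atz(f,(c,w),z,T)[:2]
a,b=A(263,130,60),A(306.2,130,60);c,d=A(264.8,225,60),A(305.3,225,60)
far=(a+b)/2;near=(c+d)/2;v=far-near
print('rail w',np.linalg.norm(a-b),np.linalg.norm(c-d),'yaw',np.degrees(np.arctan2(v[1],v[0])),'near',near,'far',far)
end=A(285,239.5,60);st=A(285,106.5,75)
print('end',end,'stop',st,np.linalg.norm(st-end))
s1,s2=A(240,106,90),A(331,106,90);print('stop',s1,s2,np.linalg.norm(s1-s2),'perp yaw',np.degrees(np.arctan2(-(s1-s2)[0],(s1-s2)[1])),(s1+s2)/2)
u=np.array([np.cos(np.radians(-17.1)),np.sin(np.radians(-17.1))])
n=np.array([-u[1],u[0]])
for q in(near,far,end,st,(s1+s2)/2):print('perp',q@n,'along',q@u)
E
```

```text
rail w 37.832127288294366 38.62597864753347 yaw -16.84345244472759 near [ 521.69 -198.45] far [ 606.25 -224.05]
end [ 507.48 -194.02] stop [ 625.16 -230.24] 123.13445921571206
stop [ 635.98 -197.05] [ 615.24 -264.56] 70.62082223818324 perp yaw -17.075433807787768 [ 625.61 -230.81]
perp -36.27458508703228 along 556.981109257407
perp -35.87898202271456 along 645.3321147655051
perp -36.225913632376304 along 542.0927396093925
perp -36.243329231777395 along 665.2271975935115
perp -36.647579124334044 along 665.8227947831632
```

>>> drive_tool(moves=[[0.0, [-0.7, -2, 0], -2], [0.0, [-2, -6, 0], -5], [0.0, [-3.7, -11, 0], -8], [0.0, [-5.3, -16, 0], -10.5], [0.0, [-7, -21, 0], -13], [0.0, [-8.7, -26, 0], -15.5], [0.0, [-10.3, -31, 0], -18], [0.0, [-12, -36, 0], -20.5], [0.0, [-13.5, -40.5, 0], -23], [0.0, [-14.7, -44, 0], -25], [0.0, [-14.7, -44, 0], -25], [0.0, [-14.7, -44, 0], -25]])

```text
clock: 5.3
eef_pos: [540.5, 255.3, 231.2]
tcp_rot: [3.141, 0.001, 0.139]
contact_force: [0.0, -0.5, -0.9]
opening: 1.003
```

```bash
python3 - <<'E'
from h import *
r.grab_frame('wrist')
print(r.sense()['eef_pos'],r.sense()['tcp_rot'])
f,T=wrist('w3');print(r.sense()['eef_pos'],r.sense()['clock']); np.save('T3.npy',T)
for n,z in dict(plate_top_c=75,tray=0,tray_lip=70,tray_rear=75).items():
    for q in r.spot_point(n,'wrist')[:2]: print(n,q['score'],q['at'],atz(f,q['at'],z,T))
E
```

```text
[540.74 254.82 231.35] [3.14 0.   0.14]
[540.91 254.58 231.36] 5.4
plate_top_c 0.86 [299.2, 364.7] [362.32 214.9   75.  ]
plate_top_c 0.77 [284.2, 196.4] [540.45 255.25  75.  ]
```

View pics/w3.png

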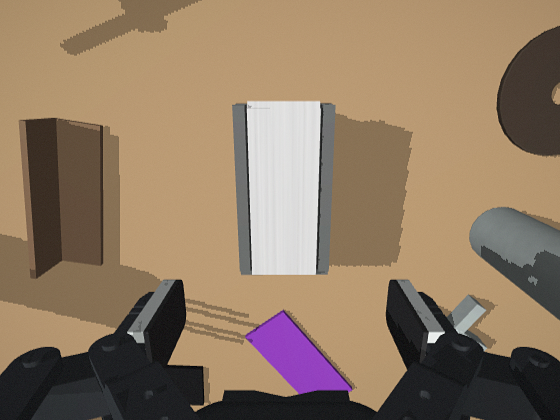

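```bash
python3 - <<'E'
from h import *
im=cv2.imread('pics/w3.png')
cv2.imwrite('pics/c4.png',np.hstack([cv2.resize(im[y:y+30,228:338],None,fx=7,fy=7,interpolation=cv2.INTER_CUBIC)for y in(92,)]))
cv2.imwrite('pics/c5.png',np.hstack([cv2.resize(im[y:y+30,228:338],None,fx=7,fy=7,interpolation=cv2.INTER_CUBIC)for y in(255,)]))
g=cv2.cvtColor(im,cv2.COLOR_BGR2GRAY).astype(float)
for row in (115,150,190,225,255):
    d=np.gradient(g[row]); print(row,[(c,round(d[c])) for c in range(225,345) if abs(d[c])>15])
for a in(255,275,300):
    d=np.gradient(g[:,a:a+15].mean(1)); print([(i,round(d[i])) for i in list(range(90,125))+list(range(255,285)) if abs(d[i])>5])
E
```

```text
115 [(232, -26), (244, -37), (245, -36), (246, 97), (247, 98), (319, -19), (320, -96), (321, -76), (322, 29), (323, 40), (343, 20), (344, 20)]
150 [(233, -18), (234, -26), (245, -34), (246, -42), (247, 90), (248, 96), (318, -34), (319, -98), (320, -59), (321, 42), (322, 38)]
190 [(235, -26), (236, -27), (246, -16), (247, -39), (248, 26), (249, 96), (250, 46), (317, -60), (318, -98), (319, -26), (320, 24), (321, 30), (322, 16)]
225 [(237, -27), (238, -21), (248, -38), (249, 18), (250, 96), (251, 45), (316, -59), (317, -100), (318, -16), (319, 42), (320, 19)]
255 [(238, -28), (239, -30), (249, -38), (250, 17), (251, 96), (252, 46), (315, -39), (316, -97), (317, -48), (318, 39), (319, 29)]
[(100, 23), (101, 28), (102, 9), (107, -9), (109, 9), (273, -6), (274, -35), (275, -23)]
[(100, 24), (101, 29), (102, 9), (273, -6), (274, -33), (275, -25)]
[(100, 23), (101, 29), (102, 9), (273, -5), (274, -34), (275, -26)]
```

View pics/c4.png

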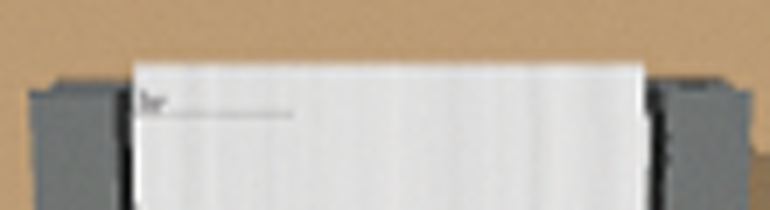

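View pics/c5.png

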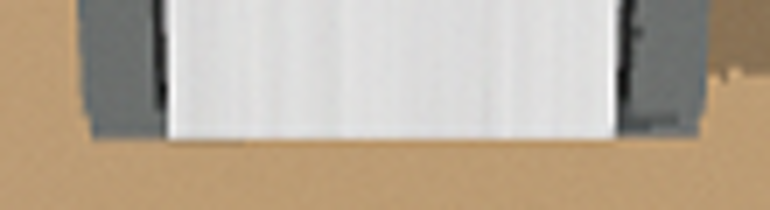

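```bash
python3 - <<'E'
from h import *
T=np.load('T3.npy');f=r.grab_frame('wrist')
A=lambda c,w,z=78:atz(f,(c,w),z,T)[:2]
u=np.array([np.cos(np.radians(8)),np.sin(np.radians(8))]);n=np.array([-u[1],u[0]])
print('cam',T[:3,3])
for nm,q in dict(rear=A(284,100.7),mark=A(284,108),front=A(284,274.5),lip70=A(284,274.5,70),rear72=A(284,100.7,72)).items():print(nm,q,q@u,q@n)
L=[(246.5,115),(247.6,150),(249,190),(250.2,225),(251.2,255)];R=[(320.4,115),(319.2,150),(317.9,190),(316.8,225),(316,255)]
for P in(L,R):
    Q=np.array([A(*p) for p in P]);v=Q[0]-Q[-1];print(np.degrees(np.arctan2(v[1],v[0])),Q@n)
for P in([(232.3,115),(238.6,255)],):
    Q=np.array([A(*p,76.5) for p in P]);v=Q[0]-Q[-1];print('cheekL',np.degrees(np.arctan2(v[1],v[0])),Q@n)
im=cv2.imread('pics/w3.png')
cv2.imwrite('pics/c6.png',cv2.resize(im[95:115,240:330],None,fx=8,fy=16,interpolation=cv2.INTER_NEAREST))
E
```

```text
cam [620.42 265.4  374.01]
rear [620.19 266.39] 651.2233600095906 177.48065553308757
mark [614.61 265.62] 645.5982530644245 177.49738496537654
front [465.76 245.15] 495.3469014456405 177.94424221408966
lip70 [461.58 244.6 ] 491.1315232412628 177.98401817028997
rear72 [620.18 266.41] 651.2214299375021 177.50109063459826
7.928573917130448 [208.07 208.17 208.17 208.18 208.23]
7.8024415394261135 [147.85 148.03 148.19 148.3  148.28]
cheekL 7.889651439185597 [219.86 220.1 ]
```

View pics/c6.png

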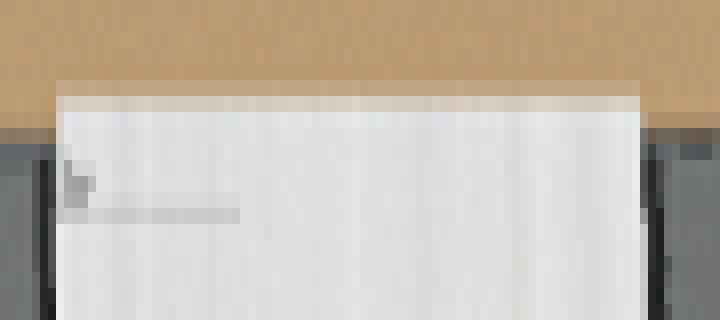

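```bash
python3 -c "
from h import *
goto(650.6,271.2,75,8)"
```

```text
pos [541.29 254.86 231.44] rot [ 3.14 -0.    0.14] delta cm [11.05 -0.12 15.64] roll -0.1277457733563061
```

>>> drive_tool(moves=[[1, [3, 0, 0], 0], [1, [7, -0.1, 0], 0], [1, [11, -0.1, 0], 0], [1, [11, -0.1, 2], 0], [1, [11, -0.1, 5], 0], [1, [11, -0.1, 8], 0], [1, [11, -0.1, 11], 0], [1, [11, -0.1, 13.5], 0], [1, [11, -0.1, 15], 0], [1, [11, -0.1, 15.6], 0], [1, [11, -0.1, 15.6], 0], [1, [11, -0.1, 15.6], 0]])

```text
clock: 7.15
eef_pos: [650.7, 271.1, 76.5]
tcp_rot: [-3.141, -0.002, 0.137]
contact_force: [0.0, -0.6, 0.6]
opening: 0.003
```

```bash
python3 - <<'E'
from h import *
for i in range(4): f=r.grab_frame('wrist')
s=r.sense();print(s['eef_pos'],s['tcp_rot'],s['contact_force'],s['opening'],s['clock'])
f,T=wrist('w4');save('t4',r.grab_frame('top'));save('s4',r.grab_frame('scene'))
a=cv2.imread('pics/s4.png')[215:335,250:410];b=cv2.imread('pics/w4.png')
cv2.imwrite('pics/c7.png',np.hstack([cv2.resize(a,None,fx=3.5,fy=3.5,interpolation=cv2.INTER_CUBIC)]))
E
```

```text
[650.44 271.03  76.1 ] [-3.14 -0.    0.14] [-0.6  -0.02  0.72] 0.0012354628787431888 7.35
```

View pics/c7.png

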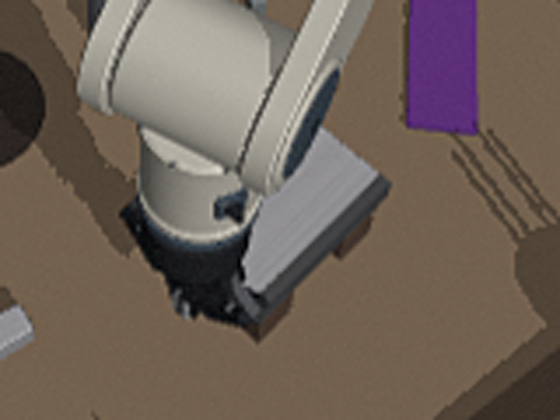

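View pics/w4.png

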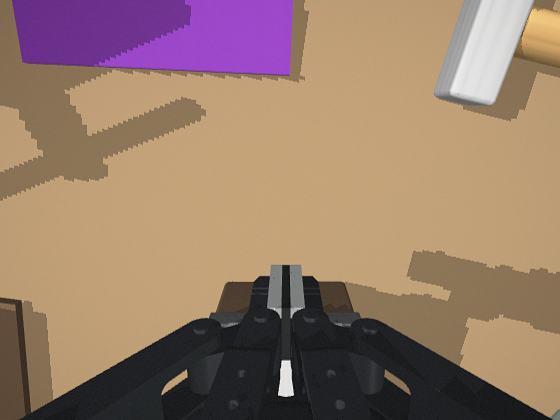

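>>> drive_tool(moves=[[1, [-0.5, 0, 0.1], 0], [1, [-1, 0, 0.1], 0], [1, [-1.5, 0, 0.1], 0], [1, [-2, 0, 0.1], 0], [1, [-2.4, 0, 0.1], 0], [1, [-2.8, 0, 0.1], 0], [1, [-3.2, 0, 0.1], 0], [1, [-3.6, 0, 0.1], 0], [1, [-4, 0, 0.1], 0], [1, [-4, 0, 0.1], 0]])

```text
clock: 8.75
eef_pos: [610.2, 265.4, 74.8]
tcp_rot: [3.142, 0.0, 0.137]
contact_force: [1.6, 0.6, 1.2]
opening: -0.001
```

```bash
python3 - <<'E'
from h import *
f,T=wrist('w5')
s=r.sense();print(s['eef_pos'],s['tcp_rot'],s['contact_force'],s['opening'],s['clock'])
u=np.array([np.cos(np.radians(8)),np.sin(np.radians(8))]);n=np.array([-u[1],u[0]]);print(s['eef_pos'][:2]@u,s['eef_pos'][:2]@n)
save('t5',r.grab_frame('top'));save('s5',r.grab_frame('scene'))
a=cv2.imread('pics/s5.png')[215:335,250:410];b=cv2.imread('pics/t5.png')[130:250,130:290]
cv2.imwrite('pics/c8.png',np.hstack([cv2.resize(x,None,fx=2.5,fy=2.5,interpolation=cv2.INTER_CUBIC) for x in (a,b)]))
E
```

```text
[610.22 265.44  74.71] [3.14 0.   0.14] [ 0.71 -0.24  0.99] 0.0016883760057653573 8.8
641.2285193681627 177.93068346397283
```

View pics/c8.png

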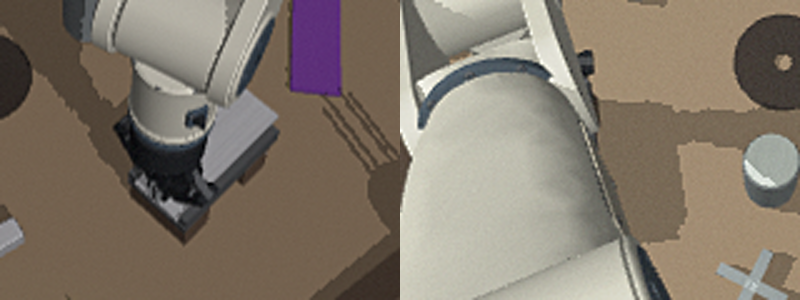

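View pics/w5.png

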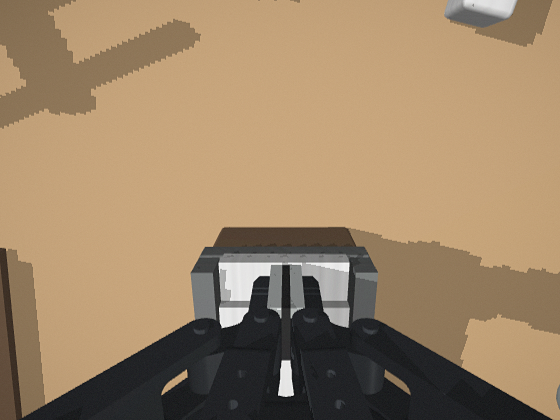

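```bash
python3 - <<'E'
from h import *
T0=tool();f=r.grab_frame('wrist');T=T0@f['hand_eye']
u=np.array([np.cos(np.radians(8)),np.sin(np.radians(8))])
for nm,row,z in (('toprear',301,78),('toprear72',301,72),('toprear',307,78),('midrear',256,72),('deckrear',248,60)):print(nm,row,atz(f,(284,row),z,T)[:2]@u)
im=cv2.imread('pics/w5.png')[230:330,180:390];cv2.imwrite('pics/c9.png',cv2.resize(im,None,fx=3.8,fy=3.8,interpolation=cv2.INTER_CUBIC))
E
```

```text
toprear 301 634.7909650086397
toprear72 301 631.049912295648
toprear 307 631.6453218730641
midrear 256 654.444899650059
deckrear 248 653.1687449021886
```

View pics/c9.png

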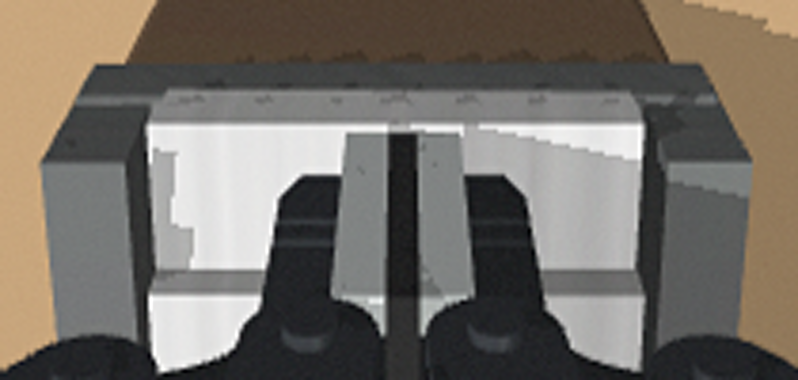

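>>> drive_tool(moves=[[1, [-0.4, 0, 0], 0], [1, [-0.8, 0, 0], 0], [1, [-1.2, 0, 0], 0], [1, [-1.6, 0, 0], 0], [1, [-2, 0, 0], 0], [1, [-2.4, 0, 0], 0], [1, [-2.8, 0, 0], 0], [1, [-3.2, 0, 0], 0], [1, [-3.6, 0, 0], 0], [1, [-3.9, 0, 0], 0], [1, [-4.2, 0, 0], 0], [1, [-4.2, 0, 0], 0]])

```text
clock: 10.45
eef_pos: [568.2, 259.6, 74.6]
tcp_rot: [3.141, 0.001, 0.137]
contact_force: [1.7, 1.4, 0.3]
opening: -0.006
```

>>> drive_tool(moves=[[1, [0, 0, 0], 0], [1, [0, 0, 0], 0]])

```text
clock: 10.7
eef_pos: [568.2, 259.6, 74.6]
tcp_rot: [3.141, 0.001, 0.137]
contact_force: [2.0, 0.2, 0.3]
opening: -0.002
```

```bash
python3 - <<'E'
from h import *
f,T=wrist('w6');s=r.sense();print(s['eef_pos'],s['tcp_rot'],s['contact_force'],s['clock'])
u=np.array([np.cos(np.radians(8)),np.sin(np.radians(8))]);n=np.array([-u[1],u[0]]);print(s['eef_pos'][:2]@u,s['eef_pos'][:2]@n)
a=cv2.imread('pics/w6.png')
save('s6',r.grab_frame('scene'));b=cv2.imread('pics/s6.png')[200:350,250:400]
cv2.imwrite('pics/c10.png',np.hstack([a,cv2.resize(b,(420,420))])[:,180:])
E
```

```text
[568.15 259.56  74.53] [3.14 0.   0.14] [ 1.06 -0.36  0.11] 10.75
598.7465615019461 177.96512982955866
```

View pics/c10.png

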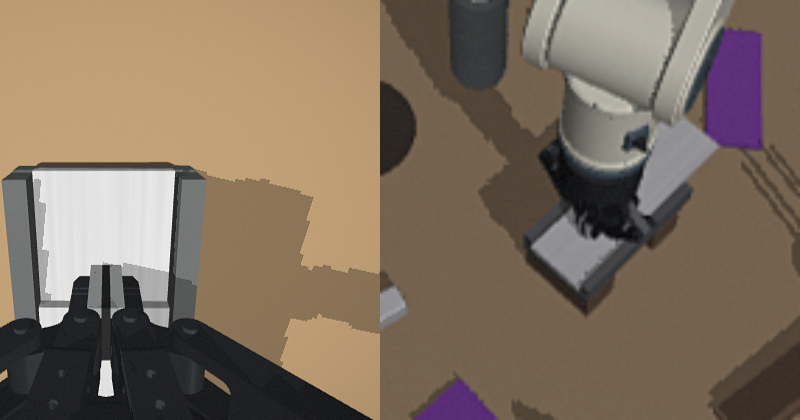

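>>> drive_tool(moves=[[1, [0.5, 0, 0], 0], [1, [1.2, 0, 0], 0], [1, [1.2, 0, -1], 0], [1, [1.2, 0, -4], 0], [0.5, [0, 0, -8], 0], [0, [-3, 0, -12], 0], [0, [-7, 0, -15], 0], [0, [-10, 0, -15.5], 0], [0, [-12, 0, -15.5], 0], [0, [-12, 0, -15.5], 0], [0, [-12, 0, -15.5], 0], [0, [-12, 0, -15.5], 0]])

```text
clock: 12.3
eef_pos: [450.3, 243.3, 229.7]
tcp_rot: [3.141, 0.001, 0.137]
contact_force: [-0.6, -1.0, 0.2]
opening: 1.0
```

```bash
python3 - <<'E'
from h import *
r.grab_frame('wrist');r.grab_frame('wrist')
f,T=wrist('w7');np.save('T7.npy',T);s=r.sense();print(s['eef_pos'],s['tcp_rot'],s['contact_force'],s['clock'],T[:3,3])
im=cv2.imread('pics/w7.png');g=cv2.cvtColor(im,cv2.COLOR_BGR2GRAY).astype(float)
for a in(255,275,300):
    d=np.gradient(g[:,a:a+15].mean(1)); print([(i,round(d[i])) for i in range(5,330) if abs(d[i])>6])
for row in range(40,270,20):
    d=np.gradient(g[row]); print(row,[(c,round(d[c])) for c in range(215,350) if abs(d[c])>15])
E
```

```text
[449.89 243.15 229.45] [3.14 0.   0.14] [-0.13 -0.4   0.05] 12.45 [529.86 253.72 372.03]
[(240, -25), (241, -27), (252, -8), (253, -6), (256, -6), (257, -13), (258, -10)]
[(240, -32), (241, -45), (242, -22), (243, -7), (245, -8)]
[(240, -19), (241, -30), (242, -12), (261, -7), (263, -6)]
40 [(229, -24), (230, -26), (242, -34), (243, -42), (245, 70), (246, 54), (250, 29), (251, 30), (322, -56), (323, -90), (324, -43), (326, 42)]
60 [(230, -26), (231, -26), (243, -37), (244, -34), (245, 56), (246, 77), (252, 20), (253, 20), (322, -67), (323, -84), (325, 39), (326, 22)]
80 [(231, -26), (232, -20), (243, -16), (244, -40), (245, 27), (246, 101), (247, 46), (322, -85), (323, -100), (325, 44), (326, 22)]
100 [(232, -28), (233, -20), (244, -28), (245, -44), (246, 89), (247, 100), (321, -64), (322, -104), (323, -34), (324, 44), (325, 40)]
120 [(233, -28), (234, -21), (245, -40), (247, 100), (248, 44), (320, -39), (321, -95), (322, -59), (323, 32), (324, 40)]
140 [(234, -28), (235, -16), (246, -43), (247, 66), (248, 100), (320, -80), (321, -84), (323, 40), (324, 34)]
160 [(235, -28), (246, -20), (247, -18), (248, 80), (249, 74), (319, -74), (320, -101), (321, -21), (322, 41), (323, 40)]
180 [(237, -30), (248, 45), (249, 62), (318, -54), (319, -78), (320, -18), (328, 16), (329, 18)]
200 [(249, 32), (250, 23), (318, -31), (319, -18), (334, -24), (335, -24)]
220 [(249, 25), (250, 32), (317, -32), (318, -26), (333, -24), (334, -26)]
240 [(226, 20), (227, 18), (250, 28), (251, 22), (316, -30), (317, -32)]
260 [(246, -16), (247, -18), (255, -16), (256, -28), (258, 20), (259, 16), (298, -34), (300, 40), (304, 24), (305, 25)]
```

View pics/w7.png

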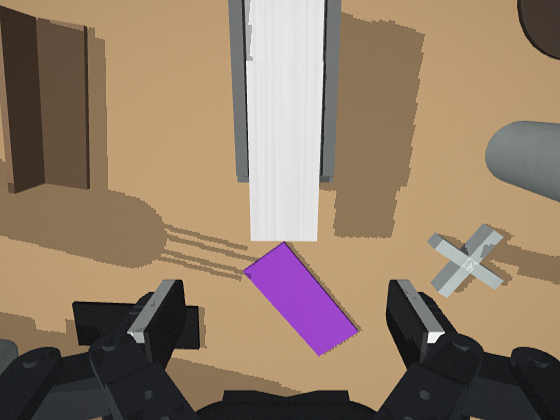

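```bash
python3 - <<'E'
from h import *
T=np.load('T7.npy');f=r.grab_frame('wrist')
u=np.array([np.cos(np.radians(7.9)),np.sin(np.radians(7.9))]);n=np.array([-u[1],u[0]])
A=lambda c,w,z=78:atz(f,(c,w),z,T)[:2]
for nm,c,w,z in (('front',284,241,78),('rear',284,61,78),('deck/lip60',242,181,60),('deck70',242,181,70),('toolcam',284,181,60)):
    q=A(c,w,z);print(nm,q,q@u,q@n)
for P in([(246.6,100),(248.6,160),(249.5,220),(250.3,240)],[(322,100),(319.7,160),(317.5,220),(316.6,240)]):
    Q=np.array([A(*p) for p in P]);v=Q[0]-Q[-1];print(np.degrees(np.arctan2(v[1],v[0])),Q@n)
im=cv2.imread('pics/w7.png')[165:250,225:345];cv2.imwrite('pics/c11.png',cv2.resize(im,None,fx=6,fy=6,interpolation=cv2.INTER_CUBIC))
print(T[:3,3][:2]@u, r.sense()['eef_pos'][:2]@u,r.sense()['eef_pos'][:2]@n)
E
```

```text
front [409.33 238.31] 438.198888530061 179.7906460226443
rear [558.24 258.62] 588.4836599121671 179.43778196960366
deck/lip60 [455.13 283.21] 489.7396102611182 217.96839180195474
deck70 [457.53 282.27] 491.9819352088069 216.70294802806225
toolcam [460.35 245.33] 489.6958297301566 179.7323613278212
7.457558411941493 [209.4  209.42 210.42 210.33]
7.371991787702818 [149.13 149.56 149.95 150.24]
559.7076773043336 478.94438056731116 179.0307375828823
```

View pics/c11.png

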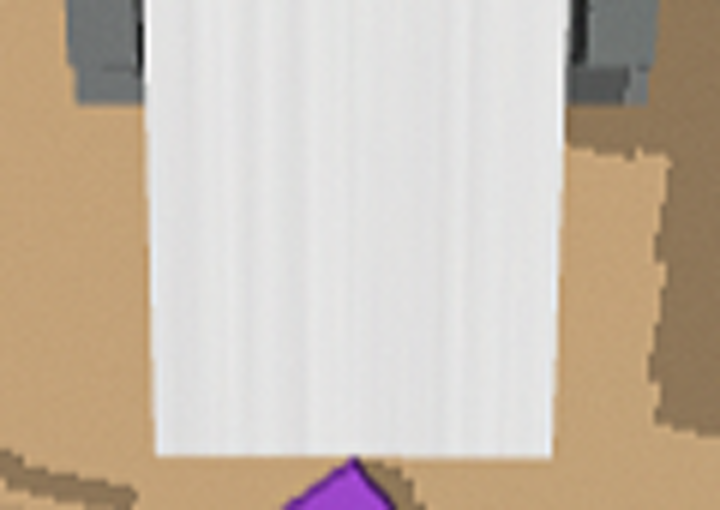

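>>> drive_tool(moves=[[0, [-0.1, -0.1, 2], 0], [0, [-0.1, -0.1, 5.5], 0], [0, [-0.1, -0.1, 9], 0], [0, [-0.1, -0.1, 12], 0], [0, [-0.1, -0.1, 14.5], 0], [0, [-0.1, -0.1, 16.5], 0], [0, [-0.1, -0.1, 17.6], 0], [0, [-0.1, -0.1, 18], 0], [0, [-0.1, -0.1, 18], 0], [0, [-0.1, -0.1, 18], 0], [0, [-0.1, -0.1, 18], 0]])

```text
clock: 13.88
eef_pos: [448.7, 244.1, 50.0]
tcp_rot: [3.142, 0.001, 0.137]
contact_force: [-0.0, 0.4, 0.1]
opening: 1.0
```

```bash
python3 - <<'E'
from h import *
r.grab_frame('wrist')
f,T=wrist('w8');s=r.sense();print(s['eef_pos'],s['tcp_rot'],s['contact_force'],s['clock'])
save('s8',r.grab_frame('scene'));save('t8',r.grab_frame('top'))
a=cv2.imread('pics/s8.png')[200:340,270:430];b=cv2.imread('pics/t8.png')[130:270,130:290]
cv2.imwrite('pics/c12.png',np.hstack([cv2.resize(x,None,fx=2.5,fy=2.5) for x in(a,b)]))
E
```

```text
[448.56 244.02  49.82] [3.14 0.   0.14] [-0.24  0.68 -0.38] 13.975
```

View pics/w8.png

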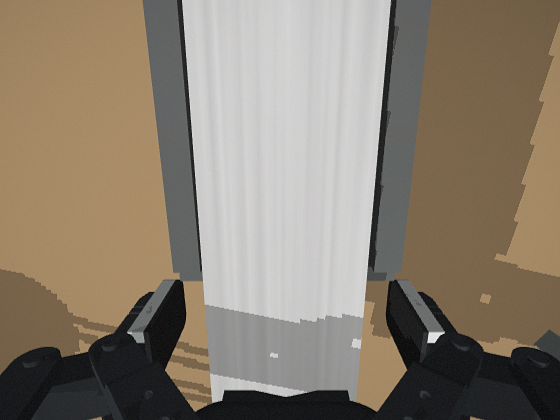

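View pics/c12.png

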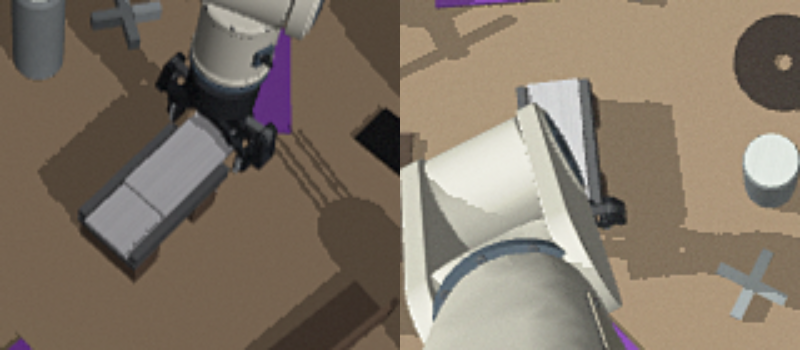

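>>> drive_tool(moves=[[0.15, [0, 0, 0], 0], [0.3, [0, 0, 0], 0], [1, [0, 0, 0], 0], [1, [0, 0, 0], 0], [1, [0, 0, 0], 0], [1, [0, 0, 0], 0]], grip_force=110)

```text
clock: 14.82
eef_pos: [448.4, 244.1, 50.1]
tcp_rot: [3.141, 0.001, 0.137]
contact_force: [-3.0, -1.1, 8.3]
opening: 0.674
```

```bash
python3 - <<'E'
from h import *
f,T=wrist('w9');s=r.sense();print(s['eef_pos'],s['tcp_rot'],s['contact_force'],s['opening'],s['clock'])
E
```

```text
[448.45 244.06  50.11] [3.14 0.   0.14] [-2.53  0.05  7.71] 0.6672688192161995 14.875
```

View pics/w9.png

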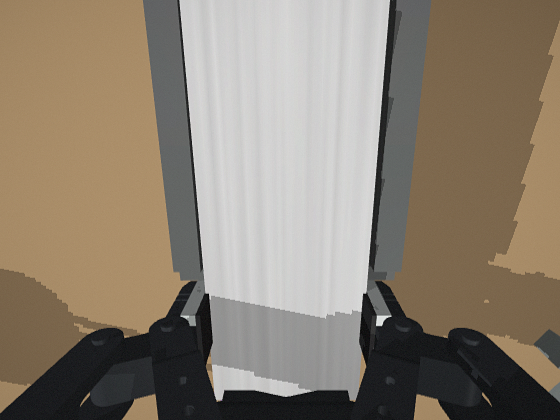

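>>> drive_tool(moves=[[1, [0, 0, -0.2], 0], [1, [0, 0, -0.5], 0], [1, [0, 0, -1.0], 0], [1, [0, 0, -1.5], 0], [1, [0, 0, -2.0], 0], [1, [0, 0, -2.5], 0], [1, [0, 0, -2.5], 0], [1, [0, 0, -2.5], 0]])

```text
clock: 15.88
eef_pos: [448.4, 244.0, 75.1]
tcp_rot: [3.141, 0.001, 0.137]
contact_force: [-0.0, -0.8, -5.4]
opening: 0.672
```

```bash
python3 - <<'E'
from h import *
f,T=wrist('w10');s=r.sense();print(s['eef_pos'],s['tcp_rot'],s['contact_force'],s['wrist_torque'],s['opening'],s['clock'])
save('s10',r.grab_frame('scene'))
a=cv2.imread('pics/s10.png')[180:340,250:430]
cv2.imwrite('pics/c13.png',np.hstack([cv2.resize(cv2.imread('pics/w10.png'),(400,300)),cv2.resize(a,(400,300))]))
E
```

```text
[448.37 244.    75.01] [3.14 0.   0.14] [ 0.12 -0.3  -6.01] [ 0.05  0.21 -0.01] 0.6710641095612184 15.925
```

View pics/c13.png

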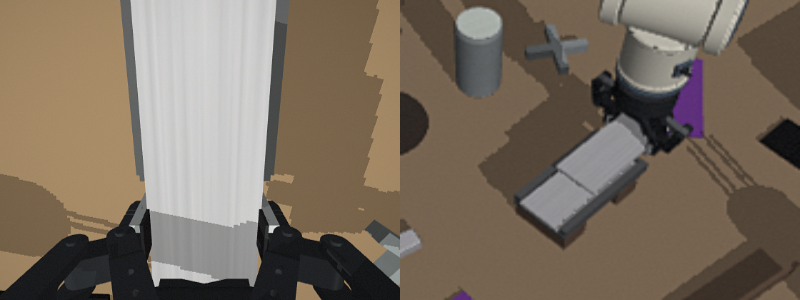

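```bash
python3 -c "
from h import *
goto(495.9,-190.5,240,-17)"
```

```text
pos [448.31 243.97  74.95] rot [3.14 0.   0.14] delta cm [ -1.25  43.69 -16.49] roll 24.857892709533438
```

>>> drive_tool(moves=[[1, [0, 0, -0.6], 0], [1, [0, 0, -2], 0], [1, [0, 0, -4], 0], [1, [0, 0, -6], 0], [1, [0, 0, -8], 0], [1, [0, 0, -10], 0], [1, [0, 0, -12], 0], [1, [0, 0, -14], 0], [1, [0, 0, -15.5], 0], [1, [0, 0, -16.5], 0], [1, [0, 0, -16.5], 0], [1, [0, 0, -16.5], 0]])

```text
clock: 17.48
eef_pos: [448.2, 243.9, 239.3]
tcp_rot: [3.141, 0.003, 0.137]
contact_force: [-0.4, -0.0, -6.0]
opening: 0.674
```

```bash
python3 -c "
from h import *
goto(495.9,-190.5,240,-17);s=r.sense();print(s['wrist_torque'],s['contact_force'])
f,T=wrist('w11')"
```

```text
pos [448.18 243.86 239.32] rot [3.14 0.   0.14] delta cm [-1.21 43.68 -0.04] roll 24.857191710604802
[ 0.02  0.18 -0.02] [-0.43 -0.04 -5.98]
```

View pics/w11.png

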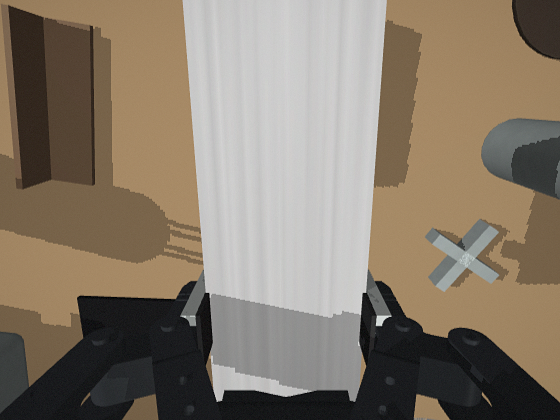

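>>> drive_tool(moves=[[1, [0, 0.8, 0], 0.5], [1, [-0.1, 2.4, 0], 1.5], [1, [-0.2, 5, 0], 3], [1, [-0.2, 8, 0], 4.5], [1, [-0.3, 11.5, 0], 6.5], [1, [-0.4, 15, 0], 8.5], [1, [-0.5, 18.5, 0], 10.5], [1, [-0.6, 22, 0], 12.5], [1, [-0.7, 25.5, 0], 14.5], [1, [-0.8, 29, 0], 16.5], [1, [-0.9, 32.5, 0], 18.5], [1, [-1, 35.5, 0], 20]])

```text
clock: 19.02
eef_pos: [486.1, -111.4, 239.4]
tcp_rot: [3.14, 0.003, -0.215]
contact_force: [-0.3, -0.2, -4.3]
opening: 0.673
```

```bash
python3 -c "
from h import *
goto(495.9,-190.5,240,-17);s=r.sense();print(s['wrist_torque'],s['contact_force'],s['clock'])"
```

```text
pos [ 486.09 -111.42  239.38] rot [ 3.14  0.   -0.21] delta cm [ 2.64  7.52 -0.05] roll 4.709242174316897
[-0.04  0.15 -0.03] [-0.32 -0.17 -4.3 ] 19.025
```

>>> drive_tool(moves=[[1, [0.7, 2, 0], 1.2], [1, [1.4, 4, 0], 2.5], [1, [2, 5.8, 0], 3.7], [1, [2.5, 7, 0], 4.5], [1, [2.6, 7.5, 0], 4.7], [1, [2.6, 7.5, 0], 4.7], [1, [2.6, 7.5, 2], 4.7], [1, [2.6, 7.5, 5], 4.7], [1, [2.6, 7.5, 8], 4.7], [1, [2.6, 7.5, 11], 4.7], [1, [2.6, 7.5, 13], 4.7], [1, [2.6, 7.5, 13], 4.7]])

```text
clock: 20.52
eef_pos: [494.1, -189.4, 108.2]
tcp_rot: [3.14, 0.006, -0.296]
contact_force: [0.3, 0.0, -5.0]
opening: 0.671
```

```bash
python3 - <<'E'
from h import *
r.grab_frame('wrist');r.grab_frame('wrist');r.grab_frame('wrist')
goto(495.9,-190.5,60,-17);s=r.sense();print(s['wrist_torque'],s['contact_force'],s['clock'])
f,T=wrist('w12');save('s12',r.grab_frame('scene'));save('t12',r.grab_frame('top'));np.save('T12.npy',T)
a=cv2.imread('pics/s12.png')[110:250,150:310];b=cv2.imread('pics/t12.png')[110:250,290:450]
cv2.imwrite('pics/c14.png',np.hstack([cv2.resize(x,None,fx=2.5,fy=2.5,interpolation=cv2.INTER_CUBIC) for x in(a,b)]))
E
```

```text
pos [ 495.88 -190.38  110.47] rot [ 3.14  0.   -0.3 ] delta cm [ 0.01 -0.    5.05] roll 0.03501881018400965
[-0.01  0.11 -0.04] [-0.12 -0.51 -5.  ] 20.675
```

View pics/w12.png

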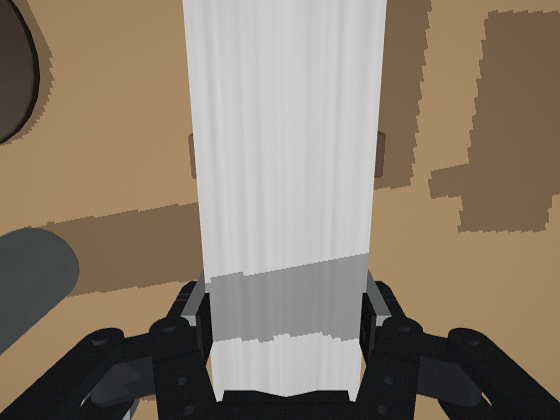

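View pics/c14.png

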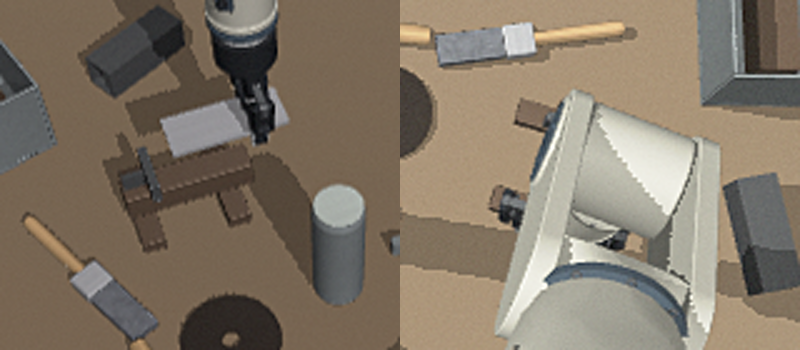

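>>> drive_tool(moves=[[1, [0, 0, 1], 0], [1, [0, 0, 2.2], 0], [1, [0, 0, 3.4], 0], [1, [0, 0, 4.6], 0], [1, [0, 0, 5.5], 0], [1, [0, 0, 6.2], 0], [1, [0, 0, 6.6], 0], [1, [0, 0, 6.8], 0], [1, [0, 0, 6.8], 0], [1, [0, 0, 6.8], 0]])

```text
clock: 22.08
eef_pos: [495.9, -190.8, 42.8]
tcp_rot: [3.139, 0.0, -0.296]
contact_force: [-0.6, 1.5, -5.1]
opening: 0.669
```

```bash
python3 - <<'E'
from h import *
r.grab_frame('wrist')
goto(495.9,-190.5,38,-17);s=r.sense();print(s['wrist_torque'],s['contact_force'],s['clock'])
f,T=wrist('w13');save('s13',r.grab_frame('scene'));np.save('T13.npy',T)
a=cv2.imread('pics/s13.png')[110:220,160:290]
cv2.imwrite('pics/c15.png',cv2.resize(a,None,fx=5,fy=5,interpolation=cv2.INTER_CUBIC))
E
```

```text
pos [ 495.94 -190.81   42.8 ] rot [ 3.14  0.   -0.3 ] delta cm [-0.01 -0.03  0.48] roll 0.019544114700067894
[0.07 0.21 0.03] [ 0.36  0.14 -5.6 ] 22.125
```

View pics/w13.png

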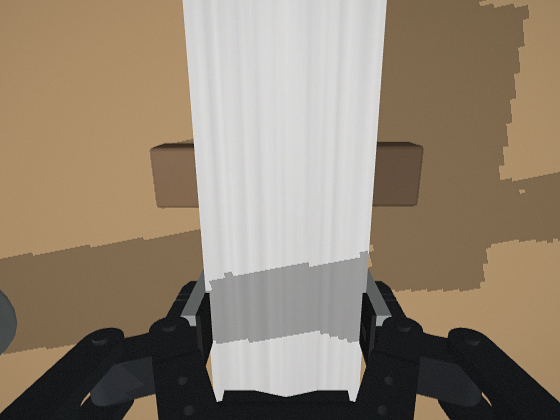

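View pics/c15.png

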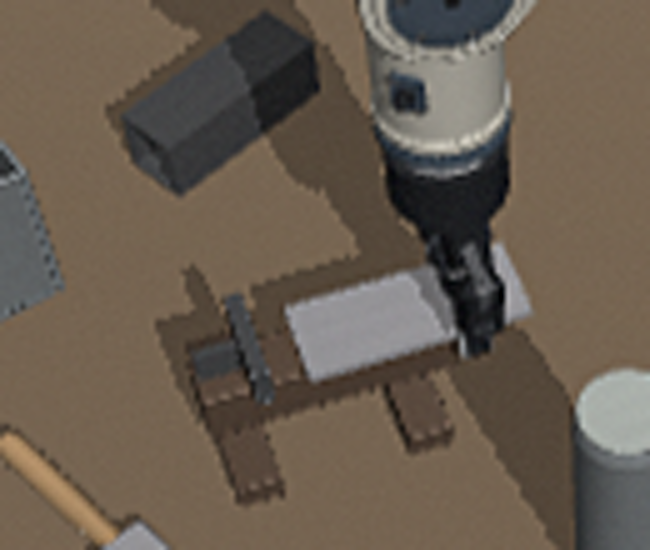

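```bash
python3 - <<'E'
from h import *
T=np.load('T13.npy');f=r.grab_frame('wrist')
u=np.array([np.cos(np.radians(-17)),np.sin(np.radians(-17))]);n=np.array([-u[1],u[0]])
im=cv2.imread('pics/w13.png');g=cv2.cvtColor(im,cv2.COLOR_BGR2GRAY).astype(float)
for row in(30,90,160,185,200,220):
    d=np.gradient(g[row]);print(row,[(c,round(d[c])) for c in list(range(140,230))+list(range(350,430)) if abs(d[c])>12])
A=lambda c,w,z:atz(f,(c,w),z,T)[:2]
zt=42.8+25+3
for p in [(186,30),(383,30),(200.5,185),(374,185)]:print('plate',A(*p,zt),A(*p,zt)@u,A(*p,zt)@n)
E
```

```text
30 [(184, 33), (185, 35), (384, -55), (385, -42)]
90 [(189, 34), (190, 20), (379, -30), (380, -54), (381, -23)]
160 [(150, -22), (151, -23), (194, 38), (195, 55), (196, 14), (374, -32), (375, -68), (376, -34), (422, 18)]
185 [(153, -14), (154, -24), (196, 42), (197, 54), (372, -13), (373, -69), (374, -51), (419, 18)]
200 [(155, -22), (156, -24), (197, 36), (198, 56), (199, 14), (371, -20), (372, -70), (373, -46), (417, 18), (418, 15)]
220 [(199, 31), (200, 32), (370, -39), (371, -55)]
plate [ 600.39 -192.04] 630.3052770161299 -8.113316593085717
plate [ 583.47 -247.52] 630.343099115066 -66.11935629408408
plate [ 555.52 -179.13] 583.6217760679984 -8.882991920547742
plate [ 538.47 -234.82] 583.592741733683 -67.12720690151122
```

>>> drive_tool(moves=[[1, [0, 0.05, 0.1], 0], [1, [0, 0.05, 0.2], 0], [1, [0, 0.05, 0.3], 0], [1, [0, 0.05, 0.3], 0]])

```text
clock: 22.78
eef_pos: [495.7, -191.3, 39.6]
tcp_rot: [3.139, 0.0, -0.297]
contact_force: [-0.4, 0.3, -4.3]
opening: 0.674
```

>>> drive_tool(moves=[[1, [0, 0, 0.05], 0], [1, [0, 0, 0.1], 0], [1, [0, 0, 0.1], 0]])

```text
clock: 23.15
eef_pos: [495.6, -191.3, 38.6]
tcp_rot: [3.139, 0.0, -0.296]
contact_force: [-0.8, 0.9, -3.4]
opening: 0.675
```

>>> drive_tool(moves=[[1, [0, 0, 0.05], 0], [1, [0, 0, 0.1], 0], [1, [0, 0, 0.1], 0]])

```text
clock: 23.52
eef_pos: [495.7, -191.3, 38.5]
tcp_rot: [3.139, 0.0, -0.296]
contact_force: [-4.2, 1.7, 8.2]
opening: 0.676
```

```bash
python3 - <<'E'
from h import *
s=r.sense();print(s['wrist_torque'],s['contact_force'],s['eef_pos'])
E
```

```text
[0.31 0.65 0.01] [-4.16  1.69  8.17] [ 495.66 -191.28   38.47]
```

>>> drive_tool(moves=[[1, [0.2, 0, 0], 0], [1, [0.4, 0, 0], 0], [1, [0.7, 0, 0], 0], [1, [1.0, 0, 0], 0], [1, [1.3, 0, 0], 0], [1, [1.6, 0, 0], 0], [1, [1.9, 0, 0], 0], [1, [2.1, 0, 0], 0], [1, [2.1, 0, 0], 0]])

```text
clock: 24.65
eef_pos: [514.9, -197.1, 38.5]
tcp_rot: [3.139, 0.002, -0.296]
contact_force: [-6.3, 2.4, 6.4]
opening: 0.673
```

```bash
python3 - <<'E'
from h import *
f,T=wrist('w14');save('s14',r.grab_frame('scene'))
s=r.sense();print(s['wrist_torque'],s['contact_force'],s['eef_pos'],s['tcp_rot'])
a=cv2.imread('pics/s14.png')[110:220,160:290]
cv2.imwrite('pics/c16.png',cv2.resize(a,None,fx=5,fy=5,interpolation=cv2.INTER_CUBIC))
E
```

```text
[0.46 0.9  0.1 ] [-5.95  2.5   6.37] [ 514.92 -197.06   38.52] [ 3.14  0.   -0.3 ]
```

View pics/c16.png

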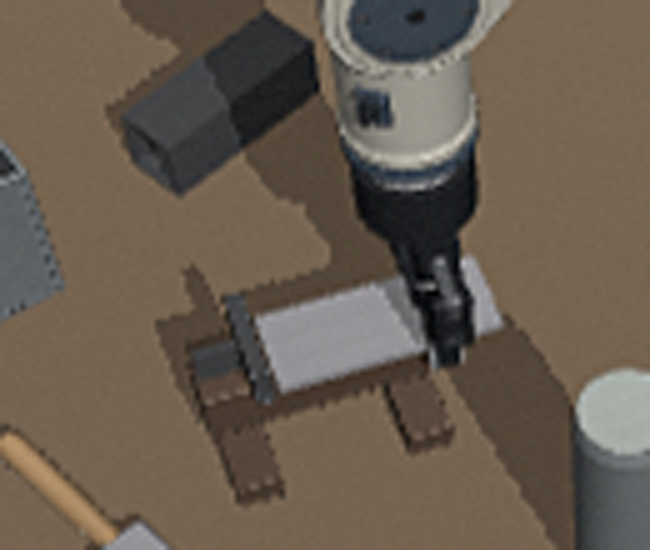

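View pics/w14.png

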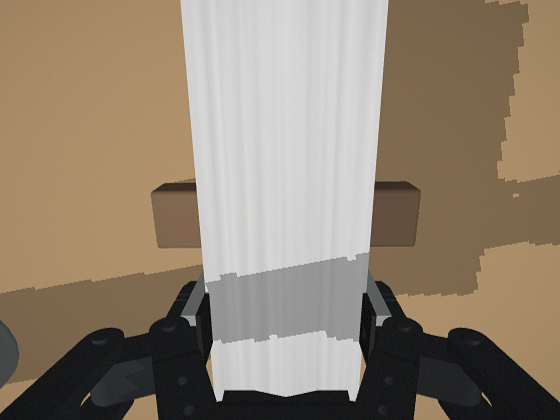

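>>> drive_tool(moves=[[1, [0.1, 0, 0], 0], [1, [0.2, 0, 0], 0], [1, [0.3, 0, 0], 0], [1, [0.4, 0, 0], 0], [1, [0.4, 0, 0], 0]])

```text
clock: 25.38
eef_pos: [517.9, -197.9, 38.5]
tcp_rot: [3.139, 0.004, -0.296]
contact_force: [-5.2, 2.1, 4.2]
opening: 0.671
```

>>> drive_tool(moves=[[1, [0.1, 0, 0], 0], [1, [0.2, 0, 0], 0], [1, [0.2, 0, 0], 0]])

```text
clock: 25.75
eef_pos: [518.7, -198.1, 38.6]
tcp_rot: [3.14, 0.007, -0.296]
contact_force: [-7.3, 1.7, 7.3]
opening: 0.672
```

>>> drive_tool(moves=[[1, [0.15, 0, 0], 0], [1, [0.3, 0, 0], 0], [1, [0.3, 0, 0], 0], [1, [0.3, 0, 0], 0]])

```text
clock: 26.25
eef_pos: [518.6, -198.1, 38.5]
tcp_rot: [3.14, 0.013, -0.296]
contact_force: [-14.2, 2.6, 12.4]
opening: 0.672
```

```bash
python3 - <<'E'
from h import *
f,T=wrist('w15');save('s15',r.grab_frame('scene'));save('t15',r.grab_frame('top'))
s=r.sense();print(s['wrist_torque'],s['contact_force'],s['eef_pos'],s['tcp_rot'])
a=cv2.imread('pics/s15.png')[140:200,190:270]
cv2.imwrite('pics/c17.png',cv2.resize(a,None,fx=8,fy=8,interpolation=cv2.INTER_CUBIC))
E
```

```text
[0.62 1.91 0.05] [-14.04   3.2   13.22] [ 518.58 -198.08   38.51] [ 3.14  0.01 -0.3 ]
```

View pics/c17.png

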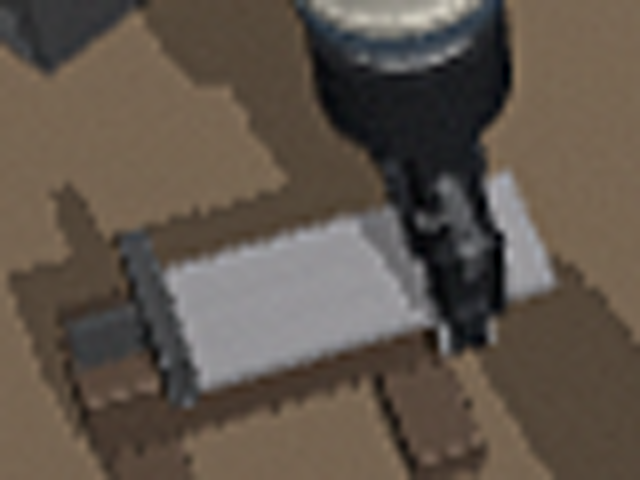

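>>> drive_tool(moves=[[1, [0, 0, 0], 0], [1, [0, 0, 0], 0], [0.25, [0, 0, 0], 0], [0.2, [0, 0, 0], 0], [0.1, [0, 0, 0], 0], [0, [0, 0, 0], 0], [0, [0, 0, 0], 0], [0, [0, 0, 0], 0]])

```text
clock: 27.4
eef_pos: [518.6, -198.1, 38.5]
tcp_rot: [3.14, 0.013, -0.296]
contact_force: [-0.5, 0.0, 0.4]
opening: 1.0
```

>>> drive_tool(moves=[[0, [0, 0, -1], 0], [0, [0, 0, -3], 0], [0, [0, 0, -6], 0], [0, [0, 0, -10], 0], [0, [0, 0, -14], 0], [0, [0, 0, -18], 0], [0, [0, 0, -20], 0], [0, [0, 0, -20], 0], [0, [0, 0, -20], 0], [0, [0, 0, -20], 0]])

```text
clock: 28.65
eef_pos: [520.5, -198.2, 237.3]
tcp_rot: [3.14, 0.015, -0.296]
contact_force: [-0.8, -0.3, -1.2]
opening: 0.995
```

```bash
python3 - <<'E'
from h import *
for i in range(3):r.grab_frame('wrist')
s=r.sense();print(s['clock'],s['contact_force'],s['eef_pos'],s['tcp_rot'])
f,T=wrist('w16');save('s16',r.grab_frame('scene'));np.save('T16.npy',T)
a=cv2.imread('pics/s16.png')[140:200,190:270]
cv2.imwrite('pics/c18.png',cv2.resize(a,None,fx=8,fy=8,interpolation=cv2.INTER_CUBIC))
E
```

```text
28.8 [ 0.18 -0.33 -0.26] [ 520.83 -198.36  237.66] [ 3.14  0.01 -0.3 ]
```

View pics/w16.png

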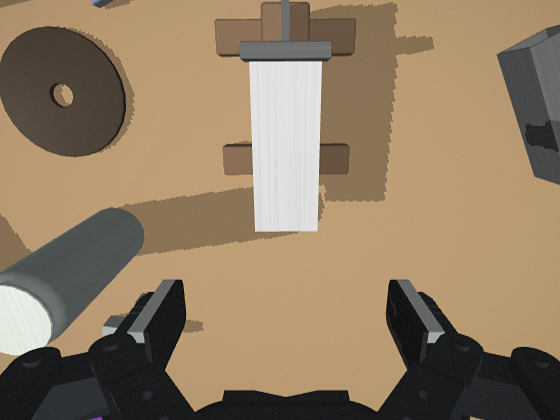

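View pics/c18.png

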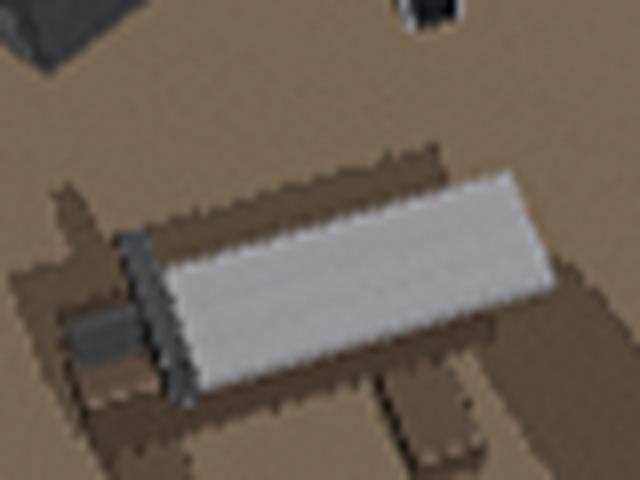

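```bash
python3 - <<'E'
from h import *
T=np.load('T16.npy');f=r.grab_frame('wrist')
im=cv2.imread('pics/w16.png')
cv2.imwrite('pics/c19.png',cv2.resize(im[35:80,235:340],None,fx=7,fy=7,interpolation=cv2.INTER_CUBIC))
g=cv2.cvtColor(im,cv2.COLOR_BGR2GRAY).astype(float)
print([(i,round(x)) for i,x in enumerate(np.gradient(g[:,270:300].mean(1))) if abs(x)>5 and 30<i<240])
for row in(52,80,120,195,220):
    d=np.gradient(g[row]);print(row,[(c,round(d[c])) for c in range(225,350) if abs(d[c])>15])
u=np.array([np.cos(np.radians(-17)),np.sin(np.radians(-17))]);n=np.array([-u[1],u[0]])
A=lambda c,w,z:atz(f,(c,w),z,T)[:2]
for nm,c,w,z in (('far',285,61,66),('near',285,231,66),('stoptop',285,46,90)):print(nm,A(c,w,z)@u,A(c,w,z)@n)
E
```

```text
[(40, -11), (42, 12), (57, -16), (58, -31), (59, -14), (60, 50), (61, 91), (62, 40), (230, -29), (231, -49), (232, -21), (233, 8), (234, 8), (235, 7), (236, 8), (237, 7)]
52 [(331, -18)]
80 [(249, 35), (250, 25), (320, -26), (321, -58), (322, -30)]
120 [(250, 24), (251, 33), (319, -24), (320, -56), (321, -29)]
195 [(253, 56), (254, 40), (317, -30), (318, -56), (319, -26), (320, 26), (321, 26), (323, -24), (324, -24)]
220 [(253, 20), (254, 56), (255, 32), (317, -48), (318, -37), (319, 18), (320, 18)]
far 665.208066462703 -37.31923637018931
near 514.890245267055 -37.332892664203975
stoptop 673.5172992204583 -37.29899926852668
```

View pics/c19.png

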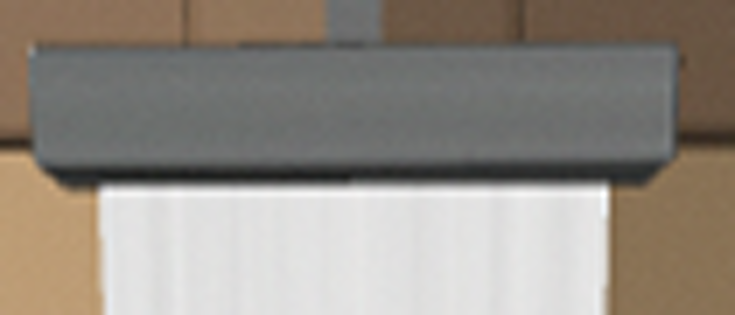

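View pics/s16.png

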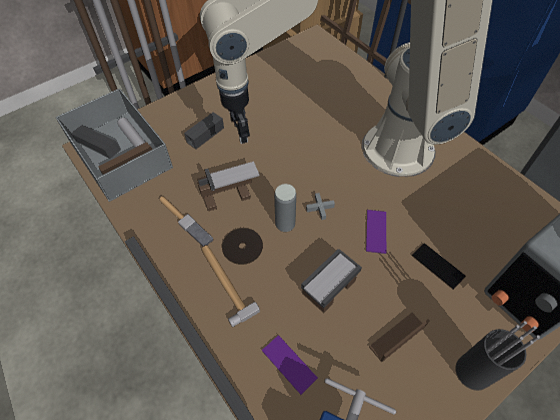

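```bash
python3 - <<'E'
from h import *
print(r.sense()['contact_force'],r.sense()['qvel'])
r.sign_off();print(r.sense()['clock'])
E
```

```text
[-0.37 -0.35  0.07] [-0. -0. -0.  0. -0. -0.]
the job is handed in; nothing more can be done
the job is handed in; nothing more can be done
```

The top plate is lying on the weld frame's rail with its end against the stop. I handed the job in at about 29 s of the 72 s allowed; no verdict was reported.

**What I did**
- **Push:** I pushed the plate about 60 mm forward over the lip with the closed fingertip.
- **Pinch and carry:** I gripped the free end by its long edges at 110 N, lifted the plate clear of the can, and carried it to the frame.
- **Place and butt:** I lowered it until the rail took its weight, then slid it along the rail. The tool stopped moving and the horizontal force rose to about 14 N.
- **Release:** I let go, and the gripper was well clear before hand-in.

**Last checks**
- **Against the stop:** The far end of the plate measured 665.2 mm along the rail, against 665.4 mm for the stop's face measured earlier. No gap shows in the wrist picture.
- **Centred and in line:** The plate's centre and the stop's centre fall on the same pixel column, 285.6. I used the frame angle of about -17°. By eye the plate is in line and flat.
- **Gripper:** It is clear of everything, with no load on the wrist and the arm at rest.
- **Lower plates and bystanders:** In the last scene picture they look where they began. I did not re-measure the two lower plates or the bystanders.

One disagreement remained. My estimates of the tray's origin along its length differed by up to about 4 mm between views. That puts the plate's forward slide between roughly 58 and 63 mm, inside the required 45 to 80 mm either way.

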